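# Hang the slotted caddy on its track stud

### The job

Hang the empty steel caddy on the free brass stud of the oak rack: slide the open slot of its back bracket sideways over the stud, behind the stud's head, until the stud meets the closed end of the slot, then let the caddy down so that the stud sits right up in the notch, and leave it hanging there on its own. The stud is clamped by hand somewhere along the open stretch of the track, so feel for it gently, never forcing the caddy against it, and leave the other things on the sideboard where they are.

Things in the scene. Friction and masses are not known exactly. Their poses are not given: they have to be found in the camera images.
- caddy: Loose open steel box, empty, 60 x 60 mm, 90 mm high, 3 mm walls, 0.22-0.37 kg. Origin: centre of its underside; z up, front to -x, y across. Grip it from above across its plain side walls (60 mm apart along y). Behind its back (+x) stands a dark bracket plate 4 mm thick, 44 mm wide (y -22 to +22 mm), z 10 to 94 mm, 16 mm clear of the box, webs joining it outside the stud's path.
- caddy_slot (a point): Mouth of the plate's slot, axes as the caddy's: at the plate's -y edge (x +48, y -22 mm), mid-height of the slot's level run, 67 mm above the underside. The run is 11 mm high, open at this -y edge, and goes level towards +y to a closed end at y = +5.5 mm. Flared ears widen the mouth to 19 mm and reach out to y = -31 mm. The caddy goes onto a stud by moving towards its own -y.
- caddy_seat (a point): Where the stud's axis lies in the caddy when the stud sits right up in the notch: x +48 (mid-thickness of the plate), y 0, 78 mm above the underside, so 11 mm above the middle of the slot's level run. The notch is 11 mm wide (y -5.5 to +5.5 mm) and rises from the closed end of the run to z = 82 mm. Axes as the caddy's.
- rack: Fixed oak board 400 mm wide (y), 18 mm thick, 142 mm high, on a foot 16 mm thick reaching 65 mm forward. Origin: under the middle of the board; z up; the face with the metal track looks to -x (at x = -9 mm). A caddy with pens, part of the rack, hangs fixed at y = -135 mm, up to 161 mm high. Once hung, the loose caddy has the rack's axes (same yaw), its underside 50 mm above the table.
- track_end (a point): Point on the line of the free brass stud's axis, 128 mm above the table, 5 mm out from the board's face, at the brass plate that ends the track's open stretch. Axes as the rack's. The stud (unmeasured) stands 10 to 70 mm from here towards -y: an 8 mm pin pointing to -x, 10 mm free from board to head (this point's x is mid-gap), head 18 mm wide, 4 mm thick. It stays put; over 15 N on it is too hard.
- dice_cup: Yellow plastic dice cup, 76 mm across, 92 mm high, loose; a bystander. Origin: centre of its underside.
- phone_stand: Black silicone phone stand, 85 x 72 mm, about 90 mm high, loose; a bystander. Origin: centre of its underside.
- key_dish: Stainless steel keyring dish, 124 mm across, 22 mm high, loose; a bystander. Origin: centre of its underside.
- stopper: Glass decanter stopper standing on its head, 48 mm across, 50 mm high, loose; a bystander. Origin: centre of its underside.
- decanter: Amber glass decanter, 112 mm across, 190 mm high, loose; a bystander. Origin: centre of its underside.
- die: White die of 18 mm, loose; a bystander. Origin: centre of its underside.
Not all that is in view belongs to the job. Leave any red look-alike of the caddy alone.

How it is judged (in metres and radians):
On the way, in this order (a step that is already met when the one before it is completed fails the run):
1. the caddy is lifted off the sideboard (height (world z) of caddy above 0.03 m), for 0.1 s.
2. with the slot at the stud's height the upright caddy is slid sideways along the open stretch of the track (z of caddy_seat in the frame of track_end between 0.006 and 0.016 m and y of caddy_seat in the frame of track_end between -0.076 and -0.004 m and x of caddy_seat in the frame of track_end between -0.008 and 0.008 m and angle between caddy's own z axis and vertical below 0.2 rad), for 0.1 s.
At the end, for the whole second after the job is handed in: The caddy hangs at rest on the free stud with the stud up in the notch: its seat point within 4 mm of the stud's height, 4 to 76 mm from the end of the open stretch (that is, where the stud can be), within 8 mm in depth, leaning less than 0.2 rad, released (z of caddy_seat in the frame of track_end between -0.004 and 0.004 m and y of caddy_seat in the frame of track_end between -0.076 and -0.004 m and x of caddy_seat in the frame of track_end between -0.008 and 0.008 m and angle between caddy's own z axis and vertical below 0.2 rad and contact force between caddy and rack above 0.5 N and linear speed of caddy below 0.02 m/s); the robot touches nothing.
It fails at once if the robot, holding or pushing the caddy, presses it against the rack or its stud with more than 15 N (contact force between caddy and rack above 15 N and contact force between the fingers and caddy above 5 N).
It fails at once if the robot pushes the rack with more than 10 N (contact force between any of the fingers, the arm and rack above 10 N).
It fails at once if a bystander is shifted by more than 15 mm (distance of any of dice_cup, phone_stand, key_dish, stopper, decanter, die from where it was at the start of the episode above 0.015 m).
It also fails if it takes over 54 s, if anything falls off the work surface, if the arm or the gripper's body presses on something with over 40 N, if the wrist force passes 120 N, or if a joint passes its speed limit or range.

### The arm

A 6-joint arm with a two-finger parallel gripper is mounted at the origin on the work surface. World frame = base frame: x ahead of the robot, y to its left, z up, the work surface at z = 0. Lengths are in mm, angles in rad, forces in N, time in s.
With the tool pointing down it reaches from about 350 to 775 mm from the base axis. Payload 7.3 kg.
Tool frame: the origin (TCP) lies midway between the tips of the shut fingers; the grasp point (between the pads) lies 19 mm behind it (bot.tcp_to_grasp is the distance from the TCP to the grasp point, in mm); z points along the fingers, y is the line along which they close (so a half turn about z gives the same grasp; the last joint's range is limited). The gripper opens to 92 mm and grips with 3 to 60 N. Pads are 19 mm wide; open, the fingers measure 130 mm over their backs; the gripper's body (75 mm by 190 mm) begins 47 mm behind the grasp point.
Start: joints at [1.009, 0.342, 1.524, -0, 1.275, -0.146], TCP at [212.049, 480.295, 193.741] pointing down, gripper open.
Joint ranges: [-2.53, 2.53], [-0.77, 2.02], [0.04, 2.7], [-1, 4.14], [0.28, 2.66], [-3.11, 3.11]. Speed limits (rad/s): [2.57, 2.57, 3.14, 3.14, 3.14, 3.14].

### API

Orientations are given as [roll, pitch, yaw] about the fixed x, y, z axes, in that order (R = Rz(yaw) Ry(pitch) Rx(roll)).
In Python, from plant import bot, viewer gives the robot as it stands. The module is installed in compiled form; this text tells all that it offers.
- The arm moves only by the shell command python3 -m handwheel 'ROWS'. ROWS is text: rows parted by semicolons, each of 7 numbers parted by spaces: the shift along the tool's x, y, z scaled (see below), then the turn, a rotation vector about the tool's x, y, z scaled (see below), then the opening, from -1 (shut) to 1 (fully open), so that 0 is half open. In form: tx ty tz rx ry rz gripper; .... A call has 1 to 8 rows; each row is the pose to reach, as a shift and turn from the pose commanded when the call began, along the tool's axes at that moment, turning the shorter way round; what a row does not reach only later rows make up. The controller multiplies each number of a shift by 10 cm and each number of a turn by pi rad. A row lasts 1/12 s, in which the tool goes at most 41.7 mm and 7.16 degrees, less where a joint would pass 70% of its speed; a pose out of reach is approached as far as the arm can. A call with a number of a shift or a turn outside -1 to 1 is refused whole. A call with a gripper value outside its range is refused whole. The fingers move at their own pace and stop on an object; the grip force is fixed at half the most. Time passes only in rows, so rows that repeat a pose let the fingers close. It gives the time, the measured TCP pose, the force, the opening and the grip force at its end, in the units of the state.
- bot.get_obs(): the state, without advancing time (a new reading comes with each control period).
- viewer.capture(name): name is "side" or "top"; returns a dict with "frame" (384x512x3 uint8, red, green, blue), "fov_y" (degrees; the focal length in pixels is half the picture's height over the tangent of half this angle, whatever the lens; pixels are square), "cx", "cy" (the principal point, pixels), "dist_coeffs" ([k1, k2, p1, p2, k3] as OpenCV has them; the pictures are not rectified), "T" (4x4, takes a point from camera to world coordinates). Camera axes: x right, y down, z forward; pixel columns grow to the right and rows downward; lengths in mm; the calibration is good to about 2 mm. A picture is of the moment at which its call begins. There is no depth.
- bot.close_job(): hands the job in; it is judged then, once.
Trained networks look in a picture, given as the dict that the camera call returned (one of the last four; its "shot" number tells which), for a name from the list of things; names that differ only in an ending like _2 or _b are one class to them, and where a whole thing is asked for, a point or a joint stands for the part that bears it (a point fixed in the world has none). Each returns a list of dicts, best first, with "score" (0 to 1); they miss things now and then, are a little off and sometimes report something else, mostly with a low value. They report only what shows in the picture. A call takes as long as a camera call. They do not tell look-alikes from the thing itself.
- viewer.recognise(target, picture): "centre" ([column, row] in pixels, amid what is visible of it).
- viewer.cut_out(target, picture): "pixels" (384x512 bool, what is visible of it) and "centre" ([column, row] in pixels, amid what is visible of it).
The state is a dict: "time": time; "joint_positions": joint angles; "dq": joint speeds; "tau": joint torques, N m; "tool_pos": TCP position; "tcp_rot": TCP orientation; "contact_force": force on the tool from outside, world axes, zero at the start; "moment": the same for the moment, N m; "grip_width": finger opening in mm; "finger_force": force on a finger pad.
Only numpy, scipy, OpenCV 4.12 (cv2) and the standard library are available. Lean on these libraries where they do the work, as an engineer would, in place of code of your own. Each camera call takes 0.05 s, during which the arm holds its last target. There are 200 camera calls.

## Working session

There is one attempt and no reset: what is moved stays moved. The work goes in short steps, Python scripts to look and compute and a shell command to move; the robot and the scene stay as the last step left them, time stands still between calls to the robot, and variables do not carry over. Pictures are saved under pics/ and viewed, at most 10 in all, crops included, and the job is handed in when it is done.

```bash
mkdir -p pics; cat > h.py <<'E'
import numpy as np, cv2
from plant import bot, viewer
def K(p):
    f=p["frame"].shape[0]/2/np.tan(np.radians(p["fov_y"])/2)
    return np.array([[f,0,p["cx"]],[0,f,p["cy"]],[0,0,1.]])
def ray(p,uv):
    q=cv2.undistortPoints(np.array([[uv]],float),K(p),np.array(p["dist_coeffs"],float))[0,0]
    T=np.array(p["T"]); return T[:3,3],T[:3,:3]@np.array([q[0],q[1],1])
def onz(p,uv,z):
    o,d=ray(p,uv); return o+d*(z-o[2])/d[2]
def proj(p,X):
    T=np.linalg.inv(np.array(p["T"])); r=cv2.Rodrigues(T[:3,:3])[0]
    return cv2.projectPoints(np.array(X,float).reshape(-1,1,3),r,T[:3,3],K(p),np.array(p["dist_coeffs"],float))[0][:,0]
def save(p,n,box=None,s=1):
    im=p["frame"][:,:,::-1]
    if box: im=im[box[1]:box[3],box[0]:box[2]]
    cv2.imwrite(f"pics/{n}.png",cv2.resize(im,None,fx=s,fy=s,interpolation=cv2.INTER_CUBIC))
E
python3 - <<'E'
from h import *
print(bot.get_obs())
ps={}
for n in("top","side"):
    p=viewer.capture(n); save(p,n+"0",None,1.5); print(n,np.round(p["T"],2).tolist(),p["fov_y"],p["cx"],p["cy"],p["dist_coeffs"])
    for t in ["caddy","caddy_slot","caddy_seat","rack","track_end","dice_cup","phone_stand","key_dish","stopper","decanter","die"]:
        for r in viewer.recognise(t,p)[:3]: print(n,t,np.round(r["centre"],1),round(r["score"],2))
E
```

```text
{'time': 0.0, 'joint_positions': array([ 1.00901541e+00,  3.42712066e-01,  1.52500121e+00, -4.51002577e-06,
        1.27539652e+00, -1.45963346e-01]), 'dq': array([ 0.00110839,  0.00153158, -0.00042308,  0.00148091,  0.00074899,
       -0.0009074 ]), 'tau': array([ 2.46312266e-03, -4.31246459e+01, -2.44220459e+01,  7.19482871e-02,
        5.60056453e-02, -1.42883441e-04]), 'tool_pos': array([211.78896641, 479.89467727, 193.05604797]), 'tcp_rot': array([-3.14009101e+00, -2.16395391e-04,  2.72577624e+00]), 'contact_force': array([-0.00501203,  0.00340785, -0.63015492]), 'moment': array([-0.02986043,  0.04300158,  0.02950704]), 'finger_force': 0.0, 'grip_width': 91.92970769650199}
top [[0.02, -0.98, 0.22, 333.35], [-1.0, -0.02, 0.0, -84.88], [0.0, -0.22, -0.98, 1307.89], [0.0, 0.0, 0.0, 1.0]] 50.27848033613027 252.46696349997444 194.06120553497223 [-0.01985832  0.          0.          0.          0.        ]
top caddy [221.1 276.6] 0.79
top caddy [244.  238.8] 0.78
top caddy_slot [245.1 234.6] 0.91
top caddy_slot [218.5 276.1] 0.56
top caddy_seat [246.9 239.8] 0.83
top caddy_seat [219.5
[... 333 characters left out ...]
], [-0.01, -0.76, -0.65, 751.34], [0.0, 0.0, 0.0, 1.0]] 47.857307092724085 254.41653491166306 187.80262834306222 [-0.06606706  0.          0.          0.          0.        ]
side caddy [153.  241.7] 0.55
side caddy_slot [152.9 241.5] 0.76
side caddy_slot [215.8 237.4] 0.57
side caddy_seat [347.  224.6] 0.7
side caddy_seat [214.6 231.8] 0.67
side caddy_seat [151.2 245.3] 0.67
side rack [182.1 146. ] 0.64
side rack [286.2 168.2] 0.58
side track_end [183.5 148.9] 0.82
side dice_cup [308.2 274.1] 0.87
side phone_stand [273.1 208.8] 0.8
side phone_stand [183.1 144.2] 0.72
side key_dish [283.9 164.9] 0.86
side stopper [319.7 198.8] 0.66
side decanter [404.2 262.1] 0.69
side die [351.  226.1] 0.67
```

View pics/top0.png

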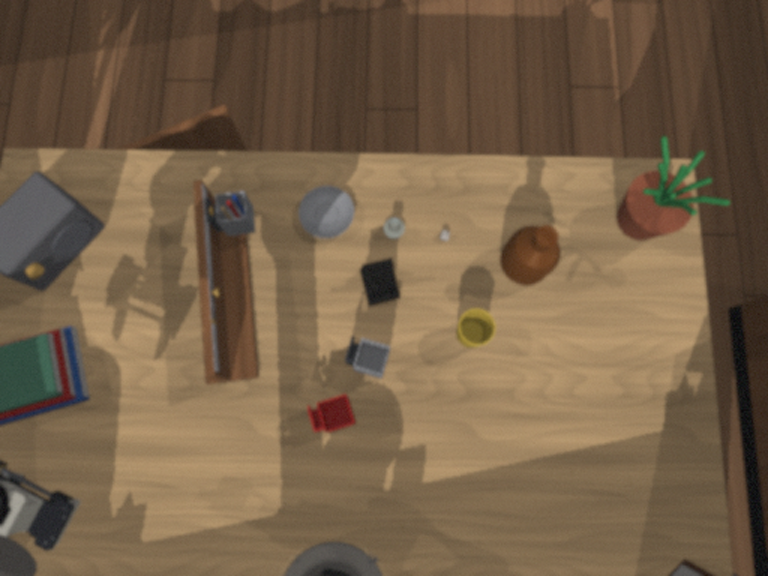

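View pics/side0.png

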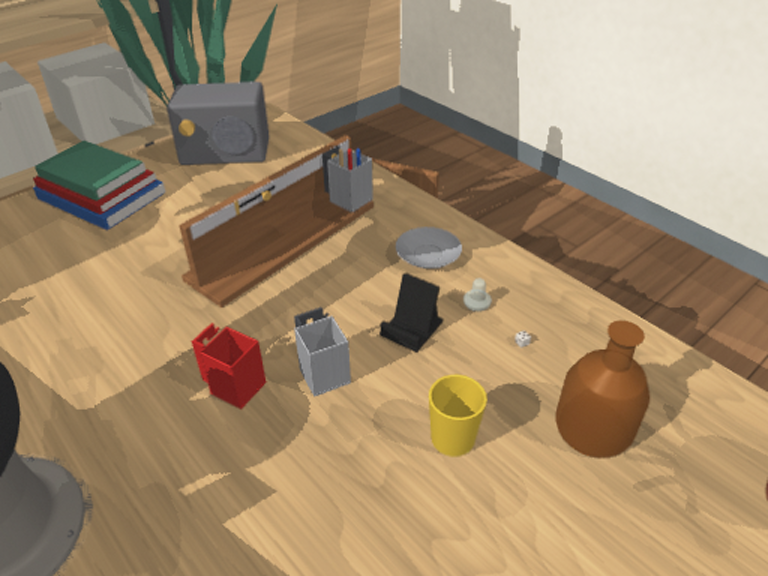

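Both pictures show the grey caddy (top 247,238; side 216,235) and a red look-alike (top 221,276; side 153,242). A fixed pen caddy hangs on the rack (top 156,142; side 233,120). By the description, the loose steel one is grey, so I choose top (247,238). Next is a close crop to check it, along with the track.

```bash
python3 - <<'E'
from h import *
import pickle
s=viewer.capture("side"); t=viewer.capture("top")
for p in (s,t):
    for q in("caddy","rack"):
        p["m_"+q]=[(r["score"],r["centre"],r["pixels"]) for r in viewer.cut_out(q,p)]
        print(q,[(round(a,2),np.round(b),c.sum()) for a,b,c in p["m_"+q]])
pickle.dump((s,t),open("st.pkl","wb"))
a=cv2.resize(s["frame"][85:265,115:265],None,fx=3.2,fy=3.2,interpolation=cv2.INTER_CUBIC)
b=cv2.resize(t["frame"][115:265,125:180],None,fx=3.84,fy=3.84,interpolation=cv2.INTER_CUBIC)
cv2.imwrite("pics/crop1.png",np.hstack([a,b])[:,:,::-1])
E
```

```text
caddy [(0.74, array([153., 246.]), np.int64(1829)), (0.68, array([213., 234.]), np.int64(1658)), (0.68, array([182., 148.]), np.int64(7555))]
rack [(0.8, array([183., 147.]), np.int64(7509)), (0.6, array([305., 275.]), np.int64(1768))]
caddy [(0.75, array([243., 240.]), np.int64(572)), (0.65, array([218., 277.]), np.int64(505))]
rack []
```

View pics/crop1.png

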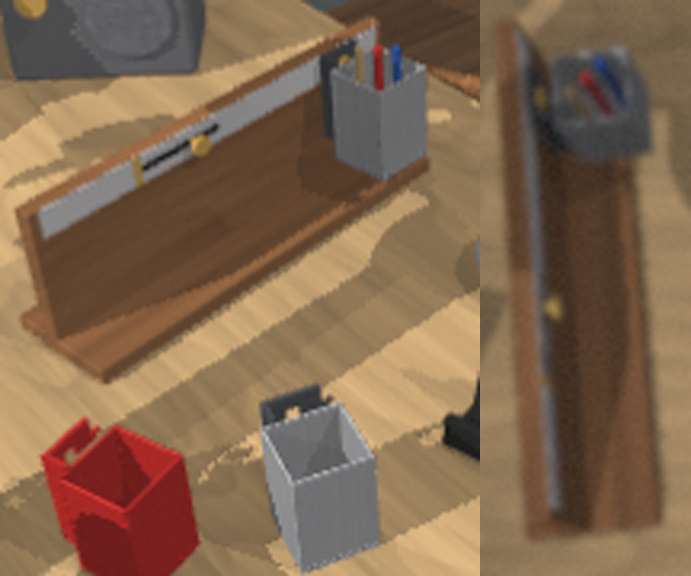

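The crop confirms the choice: the grey steel caddy at side (216,235) has a dark bracket with a notch. The brass end plate is at side ≈(158,138) and the stud head at side ≈(177.5,130.6), top ≈(144.3,195.2). I'll fit the poses next.

```bash
cat > fit.py <<'E'
from h import *
from scipy.optimize import minimize
def box(x0,x1,y0,y1,z0,z1): return np.array([[x,y,z] for x in(x0,x1) for y in(y0,y1) for z in(z0,z1)],float)
CAD=[box(-30,30,-30,30,0,90),box(46,50,-22,22,10,94),box(46,50,-31,-22,74,76.5),box(46,50,-31,-22,57.5,60),box(30,46,-20,20,10,45)]
RACK=[box(-9,9,-200,200,0,142),box(-74,9,-200,200,0,16),box(-92,-32,-165,-105,50,140)]
def tf(X,q): c,s=np.cos(q[2]),np.sin(q[2]); return np.c_[X[:,0]*c-X[:,1]*s+q[0],X[:,0]*s+X[:,1]*c+q[1],X[:,2]+(q[3] if len(q)>3 else 0)]
def sil(p,parts,q):
    m=np.zeros((384*4,512*4),np.uint8)
    for P in parts:
        h=cv2.convexHull(proj(p,tf(P,q)).astype(np.float32)); cv2.fillConvexPoly(m,np.round((h*4+1.5)*16).astype(np.int32),255,cv2.LINE_AA,4)
    return cv2.resize(m,(512,384),interpolation=cv2.INTER_AREA)/255.
def cost(q,views,parts):
    e=0
    for p,m in views:
        s=sil(p,parts,q); e+=np.abs(s-m).sum()/m.sum()
    return e
def fit(q0,views,parts):
    best=None
    for d in (-.15,0,.15):
        q=np.array(q0,float); q[2]+=d
        S=np.vstack([q]+[q+v for v in np.diag([12,12,.15])])
        r=minimize(cost,q,(views,parts),method="Nelder-Mead",options=dict(initial_simplex=S,xatol=.05,fatol=1e-5,maxiter=300))
        if best is None or r.fun<best.fun: best=r
    return best
E
python3 - <<'E'
from fit import *
import pickle
s,t=pickle.load(open("st.pkl","rb"))
pick=lambda p,k,c:min(p["m_"+k],key=lambda r:np.linalg.norm(np.array(r[1])-c))[2].astype(float)
c0=onz(t,(247,238),60); print("caddy about",c0)
ms,mt=pick(s,"caddy",(215,234)),pick(t,"caddy",(245,239))
for v in ([(s,ms),(t,mt)],[(s,ms)],[(t,mt)]):
    r=fit([c0[0],c0[1],np.pi/2],v,CAD); print("caddy",r.x,r.fun)
    if len(v)==2: qc=r.x
mr=pick(s,"rack",(183,147))
a=onz(t,(130.2,120.2),142);b=onz(t,(138,255.1),142);f=onz(t,(171.9,251.5),16);print(a,b,np.linalg.norm(a-b),f)
d=a-b; yaw=np.arctan2(d[1],d[0])+np.pi/2; n=np.array([np.cos(yaw),np.sin(yaw)])
q0=np.r_[(a+b)[:2]/2-9*n,yaw]; print("top corners",q0)
r=fit(q0,[(s,mr)],RACK); qr=r.x; print("rack side",qr,r.fun)
for name,p in(("s",s),("t",t)):
    im=p["frame"].copy()
    for parts,q in((CAD,qc),(RACK,qr)):
        for P in parts:
            h=cv2.convexHull(proj(p,tf(P,q)).astype(np.float32)).astype(np.int32); 
            cv2.polylines(im,[h],True,(255,255,0))
    p["ov"]=im
# stud head by triangulation
o1,d1=ray(s,(177.5,130.6));o2,d2=ray(t,(144.3,195.2))
A=np.c_[d1,-d2];k=np.linalg.lstsq(A,o2-o1,rcond=None)[0];print("stud",o1+k[0]*d1,o2+k[1]*d2)
A=cv2.resize(s["ov"][85:265,115:265],None,fx=3.2,fy=3.2);B=cv2.resize(t["ov"][115:265,125:200],None,fx=3.84,fy=3.84);B=B[:576]
cv2.imwrite("pics/ov.png",np.hstack([A,B])[:,:,::-1])
pickle.dump((qc,qr),open("q.pkl","wb"))
E
```

```text
caddy about [470.73546453 -67.05472651  60.        ]
caddy [469.32066399 -69.26743776   1.2989375 ] 0.15385436602707586
caddy [471.33406246 -66.44850323   1.31738091] 0.041368055062797136
caddy [468.52505721 -69.6234148    1.2911605 ] 0.08299053887289182
[814.25428251 294.50606728 142.        ] [407.90746966 239.25405589 142.        ] 410.0859874144978 [429.10385814 168.4780741   16.        ]
top corners [612.2934708  257.96212382   1.70594007]
rack side [621.70203845 269.8343111    1.72560027] 0.07848881995200531
stud [585.61070652 237.01405116 128.76624626] [584.3260653 237.6667572 128.6713662]
```

View pics/ov.png

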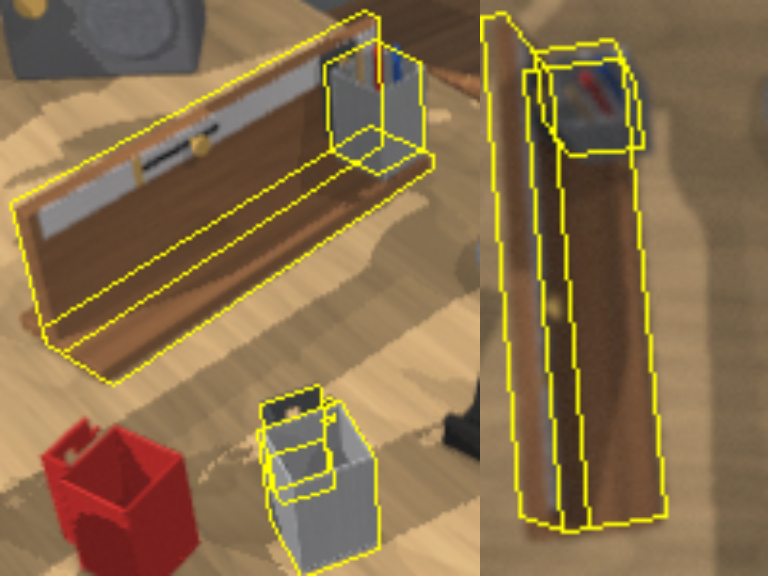

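```bash
python3 - <<'E'
from fit import *
import pickle
s,t=pickle.load(open("st.pkl","rb")); qc,q0=pickle.load(open("q.pkl","rb"))
mr=min(s["m_rack"],key=lambda r:np.linalg.norm(np.array(r[1])-(183,147)))[2].astype(float)
W=np.ones_like(mr);W[88:142,216:252]=0
def parts(f,b): return [box(-9,9,-200,200,0,142),box(-f,b,-200,200,0,16)]
def c(q): return (np.abs(sil(s,parts(q[3],q[4]),q[:3])-mr)*W).sum()
best=None
for y in(-.03,0,.03):
    q=np.r_[q0[0],q0[1]-6,q0[2]+y,70,15]
    r=minimize(c,q,method="Nelder-Mead",options=dict(initial_simplex=np.vstack([q]+[q+v for v in np.diag([8,8,.04,8,8])]),maxiter=900,xatol=.02,fatol=.01))
    print(r.x,r.fun)
    if best is None or r.fun<best.fun: best=r
q=best.x
for n,p,stud in(("s",s,(177.5,130.6)),("t",t,(144.3,195.2))):
    X=onz(p,stud,128); d=X[:2]-q[:2]; cc,ss=np.cos(q[2]),np.sin(q[2])
    print(n,"stud world",X,"rack xy",cc*d[0]+ss*d[1],-ss*d[0]+cc*d[1])
X=onz(s,(158,138),128);d=X[:2]-q[:2];print("plate",X,cc*d[0]+ss*d[1],-ss*d[0]+cc*d[1])
im=[]
for p,(x0,y0,x1,y1) in((s,(115,85,265,235)),(t,(125,115,195,265))):
    k=4; f=cv2.resize(p["frame"][y0:y1,x0:x1],None,fx=k,fy=k,interpolation=cv2.INTER_CUBIC)
    for P in parts(q[3],q[4]):
        h=(proj(p,tf(P,q[:3]))-[x0,y0]+.5)*k; h=np.round(h).astype(int)
        for i in range(8):
            for j in range(i):
                if bin(i^j).count("1")==1: cv2.line(f,h[i].tolist(),h[j].tolist(),(255,255,0),1)
    im.append(f[:600])
im=np.hstack(im); cv2.imwrite("pics/ov2.png",im[:600,:800,::-1]); print(im.shape)
E
```

```text
[622.01286479 262.63871203   1.71556143  58.60711485  49.38245336] 120.81176470588235
[621.68678572 262.61386105   1.71351048  58.73842483  27.420671  ] 162.7843137254902
[622.03464968 262.67917707   1.71552792  58.65610268  49.08851559] 120.71372549019608
s stud world [586.2039183 238.0702124 128.       ] rack xy -19.183916616454397 39.00538162848829
t stud world [584.46895204 237.85039104 128.        ] rack xy -19.151210987320525 40.75391236238863
plate [529.17277169 242.87435216 128.        ] -6.204584326757789 94.7473620089219
(600, 880, 3)
```

```bash
cat > rows.py <<'E'
import sys
from h import *
from scipy.spatial.transform import Rotation as R
def need(tgt,yaw):
    o=bot.get_obs(); A=R.from_euler("xyz",o["tcp_rot"]); B=R.from_euler("xyz",[np.pi,0,yaw])
    d=A.inv().apply(np.array(tgt)-o["tool_pos"])/100; w=(A.inv()*B).as_rotvec()/np.pi
    print("t",round(o["time"],2),"pos",np.round(o["tool_pos"],1),"rot",np.round(o["tcp_rot"],3),"F",np.round(o["contact_force"],1),"w",round(o["grip_width"],1),"ff",round(o["finger_force"],1))
    print("shift",np.round(d,3),"turn",np.round(w,3))
if __name__=="__main__":
    a=list(map(float,sys.argv[1:])); need(a[:3],a[3])
E
python3 - <<'E'
from fit import *
import pickle
s,t=pickle.load(open("st.pkl","rb"))
m=[r for r in t["m_caddy"] if r[1][0]<230][0][2].astype(float); ms=[r for r in s["m_caddy"] if r[1][0]<170][0][2].astype(float)
c=onz(t,(221,276),60); print(c); r=fit([c[0],c[1],1.8],[(t,m),(s,ms)],CAD); print("red",r.x,r.fun)
print("phone",onz(t,(252.5,188),30))
E
python3 -m handwheel '0 0 -0.3 0 0 0.226 0.7; 0 0 -0.6 0 0 0.226 0.7; 0 0 -0.6 0 0 0.226 0.7; 0 0 -0.6 0 0 0.226 0.7; 0 0 -0.6 0 0 0.226 0.7; 0 0 -0.6 0 0 0.226 0.7; 0 0 -0.6 0 0 0.226 0.7'
python3 -m handwheel '0 0 0 0 0 0.226 0.7; 0 0 0 0 0 0.226 0.7; 0 0 0 0 0 0.226 0.7; 0 0 0 0 0 0.226 0.7; 0 0 0 0 0 0.226 0.7; 0 0 0 0 0 0.226 0.7; 0 0 0 0 0 0.226 0.7'
python3 rows.py 470 -68 180 1.305
```

```text
[355.56718139   8.54808434  60.        ]
red [358.61087836   1.8091346    1.85821335] 0.2348590468347964
phone [634.82354204 -81.13291654  30.        ]
time: 2.08
tool_pos: [212.0, 480.3, 253.8]
tcp_rot: [3.141, -0.0, 2.013]
contact_force: [0.2, 0.3, -0.3]
grip_width: 78.2
finger_force: 0.0
time: 2.67
tool_pos: [212.0, 480.3, 253.7]
tcp_rot: [-3.142, 0.0, 1.306]
contact_force: [0.1, -0.5, 0.7]
grip_width: 77.9
finger_force: 0.0
t 2.67 pos [212.  480.3 253.7] rot [-3.142  0.     1.306] F [ 0.1 -0.5  0.7] w 77.9 ff 0.0
shift [-4.614  3.927  0.737] turn [-0.  0.  0.]
```

```bash
M='-0.3 0.26 0 0 0 0 0.7'
python3 -m handwheel '-0.3 0.26 0 0 0 0 0.7; -0.6 0.52 0 0 0 0 0.7; -0.92 0.785 0 0 0 0 0.7; -0.92 0.785 0 0 0 0 0.7' >/dev/null
python3 -m handwheel '-0.3 0.26 0 0 0 0 0.7; -0.6 0.52 0 0 0 0 0.7; -0.92 0.785 0 0 0 0 0.7; -0.92 0.785 0 0 0 0 0.7' >/dev/null
python3 -m handwheel '-0.3 0.26 0 0 0 0 0.7; -0.6 0.52 0 0 0 0 0.7; -0.92 0.785 0 0 0 0 0.7; -0.92 0.785 0 0 0 0 0.7' >/dev/null
python3 -m handwheel '-0.3 0.26 0 0 0 0 0.7; -0.6 0.52 0 0 0 0 0.7; -0.92 0.785 0 0 0 0 0.7; -0.92 0.785 0 0 0 0 0.7' >/dev/null
python3 -m handwheel '-0.3 0.26 0.2 0 0 0 0.7; -0.6 0.52 0.4 0 0 0 0.7; -0.92 0.785 0.7 0 0 0 0.7; -0.92 0.785 0.7 0 0 0 0.7; -0.92 0.785 0.7 0 0 0 0.7' >/dev/null
python3 rows.py 470 -68 53 1.305
```

```text
t 4.42 pos [470.  -67.4 181.2] rot [-3.137 -0.     1.306] F [-0.4  0.4  0.9] w 77.7 ff 0.0
shift [-0.006  0.007  1.282] turn [-0.001 -0.     0.   ]
```

```bash
python3 -m handwheel '0 0 0.35 0 0 0 0.7; 0 0 0.7 0 0 0 0.7; 0 0 0.9 0 0 0 0.7; 0 0 0.9 0 0 0 0.7' | tail -4
python3 -m handwheel '0 0 0.2 0 0 0 0.7; 0 0 0.38 0 0 0 0.7; 0 0 0.38 0 0 0 0.7; 0 0 0.38 0 0 0 0.7'
python3 -m handwheel '0 0 0 0 0 0 0; 0 0 0 0 0 0 0; 0 0 0 0 0 0 0; 0 0 0 0 0 0 0; 0 0 0 0 0 0 0; 0 0 0 0 0 0 0'
```

```text
tcp_rot: [-3.134, -0.001, 1.309]
contact_force: [-1.0, 0.2, -0.2]
grip_width: 78.3
finger_force: 0.0
time: 5.08
tool_pos: [470.9, -65.6, 57.0]
tcp_rot: [3.141, -0.0, 1.308]
contact_force: [-0.2, -0.5, -0.3]
grip_width: 78.1
finger_force: 0.0
time: 5.58
tool_pos: [470.2, -66.4, 56.3]
tcp_rot: [3.142, -0.0, 1.306]
contact_force: [-0.8, 0.9, 0.7]
grip_width: 46.7
finger_force: 0.9
```

```bash
python3 - <<'E'
from h import *
s=viewer.capture("side");t=viewer.capture("top");print(bot.get_obs()["grip_width"],bot.get_obs()["finger_force"])
a=cv2.resize(s["frame"][120:300,140:290],None,fx=2.6,fy=2.6,interpolation=cv2.INTER_CUBIC);b=cv2.resize(t["frame"][170:290,180:280],None,fx=3.9,fy=3.9,interpolation=cv2.INTER_CUBIC)
cv2.imwrite("pics/g1.png",np.hstack([a,b])[:,:,::-1])
E
```

```text
46.0486896878152 0.9029143392399419
```

View pics/g1.png

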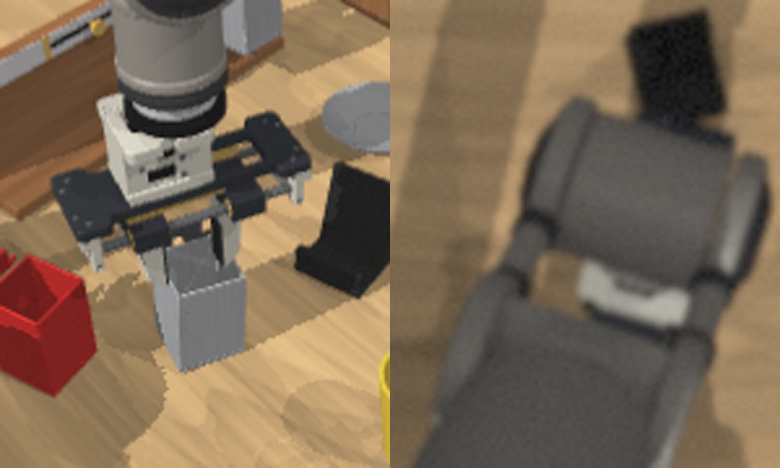

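```bash
python3 - <<'E'
from fit import *
s=viewer.capture("side");t=viewer.capture("top");o=bot.get_obs();print(o)
f=cv2.resize(s["frame"][170:270,170:270],None,fx=6,fy=6,interpolation=cv2.INTER_CUBIC)
P=lambda X:np.round((proj(s,X)-[170,170]+.5)*6).astype(int)
tp=o["tool_pos"];c,sn=np.cos(1.305),np.sin(1.305);yv=np.array([sn,-c,0])
for g in(23,-23): 
    a=P([tp+yv*g,tp+yv*g+[0,0,19],tp+yv*g+[0,0,60]]);cv2.polylines(f,[a],False,(255,0,0),2)
for B,col in((CAD[0],(255,255,0)),(CAD[1],(0,255,255))):
    h=P(tf(B,[470.5,-67.5,1.305]))
    for i in range(8):
        for j in range(i):
            if bin(i^j).count("1")==1: cv2.line(f,h[i].tolist(),h[j].tolist(),col,1)
cv2.imwrite("pics/g2.png",f[:,:,::-1])
E
```

```text
{'time': 5.7833, 'joint_positions': array([-3.01953041e-01,  4.20101512e-01,  1.84375262e+00,  8.75281062e-05,
        8.78225285e-01, -3.70022191e-02]), 'dq': array([ 1.14541185e-03,  1.52593461e-03, -1.75266194e-03,  5.28967488e-04,
       -1.61073110e-03,  5.02260054e-05]), 'tau': array([-8.80719675e-02, -4.07233608e+01, -1.90345091e+01,  8.35581380e-02,
       -5.29568754e-01,  2.06313714e-03]), 'tool_pos': array([470.1272499 , -66.38895785,  55.7078434 ]), 'tcp_rot': array([-3.14110872e+00, -8.52961079e-05,  1.30578958e+00]), 'contact_force': array([-1.69852257, -0.55607102,  0.8009697 ]), 'moment': array([ 0.01084231,  0.37676556, -0.01952925]), 'finger_force': 0.9087920521415072, 'grip_width': 45.800989867560546}
```

View pics/g2.png

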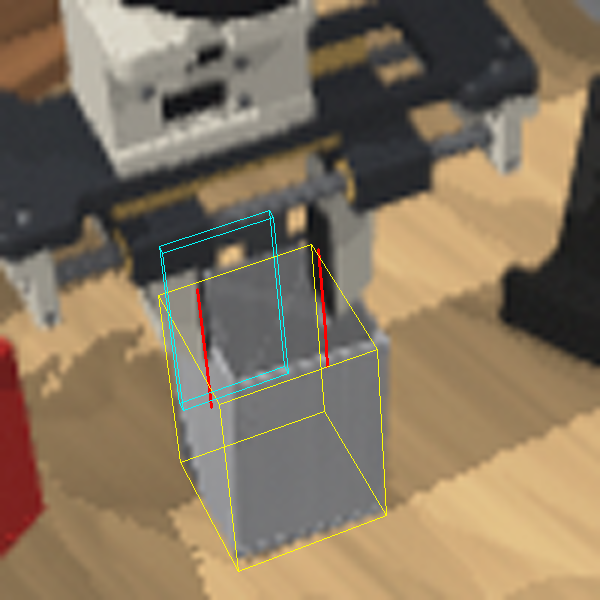

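```bash
python3 - <<'E'
from h import *
s=viewer.capture("side")
f=cv2.resize(s["frame"][198:270,185:245],None,fx=8,fy=8,interpolation=cv2.INTER_LANCZOS4)
cv2.imwrite("pics/g3.png",np.clip((f.astype(float)-20)*1.3,0,255).astype(np.uint8)[:,:,::-1])
E
```

```text
(no output)
```

View pics/g3.png

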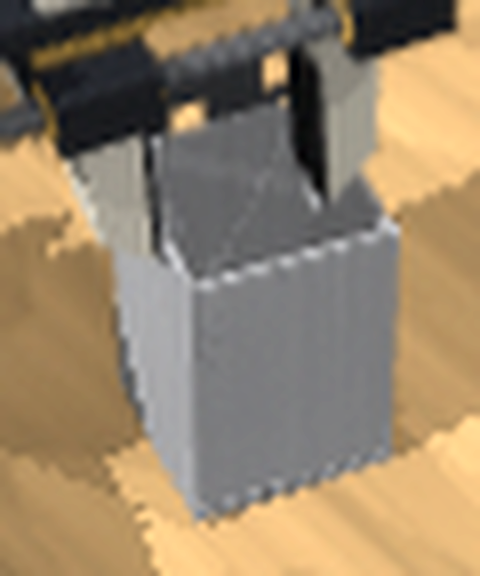

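The view shows the right fingertip inside the box and the left one outside, so the grasp is off. I'll raise straight up without changing the opening and compare the tool with the pictures.

```bash
python3 -m handwheel '0 0 -0.2 0 0 0 0; 0 0 -0.4 0 0 0 0; 0 0 -0.6 0 0 0 0; 0 0 -0.8 0 0 0 0; 0 0 -0.9 0 0 0 0; 0 0 -0.9 0 0 0 0' 
python3 - <<'E'
from fit import *
import pickle
s=viewer.capture("side");t=viewer.capture("top");o=bot.get_obs();tp=o["tool_pos"]
for n,p in(("s",s),("t",t)):
    for r in viewer.cut_out("caddy",p): print(n,np.round(r["centre"]),r["pixels"].sum(),round(r["score"],2))
    p["m"]=[r for r in viewer.cut_out("caddy",p)]
pickle.dump((s,t,o),open("st2.pkl","wb"))
ms=min(s["m"],key=lambda r:np.linalg.norm(np.array(r["centre"])-(215,240)))["pixels"].astype(float)
r=fit([470,-68,1.305],[(s,ms)],CAD);print("side fit",r.x,r.fun)
F=8;f=cv2.resize(s["frame"][170:270,180:260],None,fx=F,fy=6,interpolation=cv2.INTER_CUBIC)
f=cv2.resize(s["frame"][170:270,165:265],None,fx=6,fy=6,interpolation=cv2.INTER_CUBIC)
P=lambda X:np.round((proj(s,X)-[165,170]+.5)*6).astype(int)
yv=np.array([np.sin(1.306),-np.cos(1.306),0])
for g in(23,-23): cv2.polylines(f,[P([tp+yv*g,tp+yv*g+[0,0,50]])],False,(255,0,0),1)
cv2.polylines(f,[P([tp+yv*23,tp-yv*23])],False,(255,0,0),1)
for B in CAD[:2]:
    h=P(tf(B,r.x))
    for i in range(8):
        for j in range(i):
            if bin(i^j).count("1")==1: cv2.line(f,h[i].tolist(),h[j].tolist(),(255,255,0),1)
cv2.imwrite("pics/g4.png",f[:,:,::-1])
E
```

```text
time: 6.33
tool_pos: [472.2, -67.0, 148.0]
tcp_rot: [3.136, 0.0, 1.306]
contact_force: [0.1, -0.7, 1.1]
grip_width: 46.0
finger_force: 0.0
s [215. 232.] 1594 0.83
s [156. 243.] 1940 0.74
side fit [470.48735952 -64.83545913   1.29006489] 0.06641326543164316
```

View pics/g4.png

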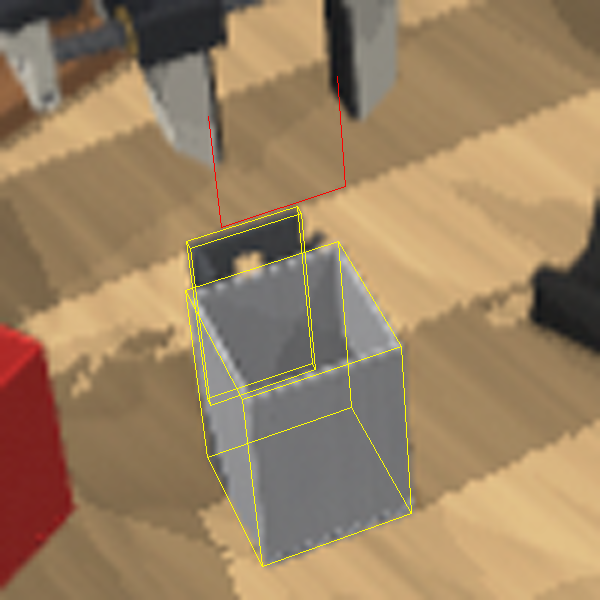

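The image shows the fingertips about 11 px above where the reported TCP projects, at side (201,197.5) and (224,190). They must have closed just above the rim. I'll quantify the offset.

```bash
python3 - <<'E'
from fit import *
import pickle
from scipy.optimize import least_squares
s,t,o=pickle.load(open("st2.pkl","rb")); tp=o["tool_pos"]; print(tp,o["joint_positions"])
yv=np.array([np.sin(1.306),-np.cos(1.306),0]); ob=np.array([[218,165],[355,120]])/6-.5+[165,170]
f=lambda v:(proj(s,[tp-yv*23+v,tp+yv*23+v])-ob).ravel()
for dz in (0,10,20,25,30,35):
    r=least_squares(lambda a:f(np.r_[a,dz]),[0,0]); print(dz,r.x,r.cost)
p=(proj(s,[tp,tp+[0,0,30]])); print(p)
# fingertips in first top view: start pose
E
ls
```

```text
[470.51738082 -66.5222489  145.48328418] [-3.02003522e-01  2.99158656e-01  1.73121104e+00  1.14717974e-04
  1.11055105e+00 -3.69555062e-02]
0 [21.078271   25.82511765] 2.2260571587835547
10 [14.69111115 16.25384205] 1.731716264165914
20 [8.30447791 6.68295603] 1.2861052398123551
25 [5.11136555 1.89766467] 1.0834252860927278
30 [ 1.91839586 -2.88752422] 0.8952312265160959
35 [-1.27443806 -7.67260739] 0.722379706588689
[[211.75339398 203.87923051]
 [210.71134285 192.96853426]]
fit.py
h.py
pics
q.pkl
rows.py
st.pkl
st2.pkl
```

```bash
python3 -m handwheel '0 0 0 0 0 0 0.7; 0 0 0 0 0 0 0.7; 0 0 0 0 0 0 0.7; 0 0 0 0 0 0 0.7; 0 0 0.2 0 0 0 0.7; 0 0 0.4 0 0 0 0.7; 0 0 0.6 0 0 0 0.7; 0 0 0.6 0 0 0 0.7' | tail -3
python3 -m handwheel '0 0 0.1 0 0 0 0.7; 0 0 0.2 0 0 0 0.7; 0 0 0.3 0 0 0 0.7; 0 0 0.35 0 0 0 0.7; 0 0 0.35 0 0 0 0.7'
python3 -m handwheel '0 0 0.1 0 0 0 0.7; 0 0 0.2 0 0 0 0.7; 0 0 0.2 0 0 0 0.7; 0 0 0.2 0 0 0 0.7'
python3 -m handwheel '0 0 0 0 0 0 0; 0 0 0 0 0 0 0; 0 0 0 0 0 0 0; 0 0 0 0 0 0 0; 0 0 0 0 0 0 0; 0 0 0 0 0 0 0'
```

```text
contact_force: [-0.8, 0.5, -0.3]
grip_width: 77.7
finger_force: 0.0
time: 7.72
tool_pos: [470.1, -66.4, 50.5]
tcp_rot: [-3.14, -0.0, 1.306]
contact_force: [-0.4, -0.0, -0.6]
grip_width: 77.9
finger_force: 0.0
time: 8.05
tool_pos: [470.6, -66.5, 31.3]
tcp_rot: [3.142, -0.0, 1.306]
contact_force: [-0.9, -0.6, 0.2]
grip_width: 77.8
finger_force: 0.0
time: 8.55
tool_pos: [470.9, -66.6, 31.3]
tcp_rot: [3.14, -0.0, 1.306]
contact_force: [0.4, 0.1, 5.3]
grip_width: 59.7
finger_force: 30.0
```

```bash
python3 -m handwheel '0 0 -0.1 0 0 0 0; 0 0 -0.2 0 0 0 0; 0 0 -0.4 0 0 0 0; 0 0 -0.6 0 0 0 0; 0 0 -0.8 0 0 0 0; 0 0 -0.9 0 0 0 0; 0 0 -0.9 0 0 0 0' 
python3 -m handwheel '0.1 0 0 0 0 0 0; 0.3 0.02 0 0 0 0 0; 0.55 0.04 0 0 0 0 0; 0.77 0.055 0 0 0 0 0; 0.77 0.055 0 0 0 0 0'|tail -3
python3 -m handwheel '0.2 0.01 0 0 0 0 0; 0.45 0.03 0 0 0 0 0; 0.77 0.055 0 0 0 0 0; 0.77 0.055 0 0 0 0 0'|tail -3
python3 -m handwheel '0.2 0.01 0 0 0 -0.03 0; 0.45 0.03 0 0 0 -0.06 0; 0.65 0.05 0 0 0 -0.09 0; 0.77 0.055 0 0 0 -0.1286 0; 0.77 0.055 0 0 0 -0.1286 0; 0.77 0.055 0 0 0 -0.1286 0;0.77 0.055 0 0 0 -0.1286 0;0.77 0.055 0 0 0 -0.1286 0'
python3 rows.py 547 151.8 91.7 1.71
python3 - <<'E'
from fit import *
import pickle
s=viewer.capture("side");t=viewer.capture("top")
for n,p in(("s",s),("t",t)):
    p["m"]=viewer.cut_out("caddy",p)
    for r in p["m"]: print(n,np.round(r["centre"]),r["pixels"].sum(),round(r["score"],2))
    print(n,[(np.round(r["centre"],1),round(r["score"],2)) for k in("caddy_slot","caddy_seat") for r in viewer.recognise(k,p)])
pickle.dump((s,t,bot.get_obs()),open("st3.pkl","wb"))
f=cv2.resize(s["frame"][70:220,110:270],None,fx=5,fy=5,interpolation=cv2.INTER_CUBIC)[:600]
cv2.imwrite("pics/r1.png",f[:,:,::-1])
E
```

```text
time: 9.13
tool_pos: [471.4, -66.7, 122.4]
tcp_rot: [3.138, 0.0, 1.306]
contact_force: [-0.2, -0.2, -2.9]
grip_width: 59.9
finger_force: 30.0
contact_force: [-0.3, 0.4, -3.4]
grip_width: 59.7
finger_force: 30.0
contact_force: [0.5, -0.4, -3.5]
grip_width: 59.7
finger_force: 30.0
time: 10.55
tool_pos: [546.3, 151.3, 120.2]
tcp_rot: [-3.14, 0.0, 1.707]
contact_force: [0.4, -0.2, -2.8]
grip_width: 59.9
finger_force: 30.0
t 10.55 pos [546.3 151.3 120.2] rot [-3.14   0.     1.707] F [ 0.4 -0.2 -2.8] w 59.9 ff 30.0
shift [0.004 0.008 0.285] turn [-0.     0.    -0.001]
s [186. 150.] 1252 0.98
s [154. 246.] 1874 0.71
s [(array([152.4, 242.4]), 0.84), (array([182.5, 152.5]), 0.71), (array([320.1, 198.1]), 0.39), (array([306.4, 275.3]), 0.32), (array([184.2, 150.4]), 0.92), (array([153.5, 243.6]), 0.87)]
t [220. 275.] 529 0.75
t [179. 208.] 167 0.5
t [(array([223. , 276.3]), 0.91), (array([183.5, 205.9]), 0.65), (array([219.8, 274.3]), 0.67), (array([183.2, 207.9]), 0.55)]
```

View pics/r1.png

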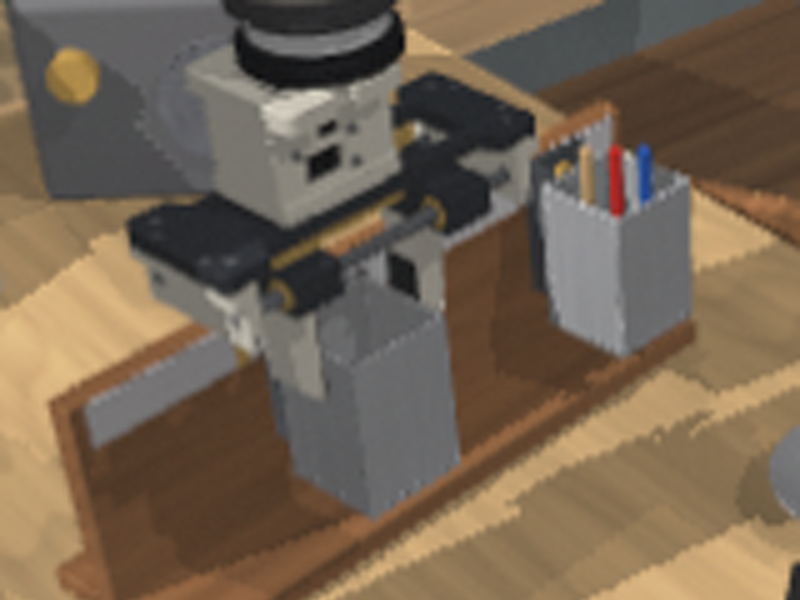

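```bash
python3 - <<'E'
from fit import *
import pickle
from scipy.optimize import least_squares
s0,t0=pickle.load(open("st.pkl","rb")); s,t,o=pickle.load(open("st3.pkl","rb")); tp=o["tool_pos"]
for n,p,(u,v) in(("s",s0,(177.5,130.6)),("t",t0,(144.3,195.2))):
    f=p["frame"].astype(int); y=np.clip(np.minimum(f[...,0],f[...,1])-f[...,2]-(55 if n=="s" else 45),0,None).astype(float)
    w=np.zeros_like(y); a,b=int(v),int(u); w[a-5:a+7,b-5:b+7]=y[a-5:a+7,b-5:b+7]
    V,U=np.mgrid[:384,:512]; c=((w*U).sum()/w.sum(),(w*V).sum()/w.sum()); print(n,"head",np.round(c,2),(w>0).sum(),onz(p,c,128))
loc=np.array([[-30,30,0],[-30,-30,0],[30,30,0],[-30,30,90],[-30,-30,90]],float)
ob=np.array([[375,515],[460,460],[295,472],[355,360],[440,320]])/5-.5+[110,70]
f=lambda q:(proj(s,tf(loc,q))-ob).ravel()
r=least_squares(f,[547,152,1.707,90]);print("free",r.x,np.round(r.fun,2))
r=least_squares(lambda a:f([a[0],a[1],1.707,90.0]),[547,152]);print("zyaw fixed",r.x,np.round(r.fun,2),"tool",tp)
ms=max(s["m"],key=lambda m:m["score"])["pixels"].astype(float)
W=np.ones_like(ms);ys,xs=np.where(ms>0);print(xs.min(),xs.max(),ys.min(),ys.max())
W[:146]=0
g=lambda a:(np.abs(sil(s,CAD,[a[0],a[1],1.707,90.0])-ms)*W).sum()
r=minimize(g,r.x,method="Nelder-Mead",options=dict(initial_simplex=r.x+np.array([[0,0],[6,0],[0,6]])));print("mask",r.x,r.fun)
E
```

```text
s head [175.71 129.05] 11 [586.87616638 247.60371874 128.        ]
t head [143.63 194.83] 5 [585.55730284 239.92205293 128.        ]
free [560.74231697 177.66899083   1.72791648  69.74076971] [-0.09 -0.06 -0.37 -0.13  0.07 -0.47 -0.19  1.65  0.57 -1.07]
zyaw fixed [546.89504302 153.12980982] [-0.37  0.48  0.23  0.23 -0.32 -0.47 -0.63  1.22  1.09 -1.66] tool [546.83318094 151.98362532 120.81571777]
163 201 125 173
mask [545.79235582 151.18519114] 36.909803921568624
```

The caddy's corners put its origin within 1–2 mm of the tool centre, and it hangs upright. I'll drop to slot height and feel for the board face, beyond the brass end plate.

```bash
python3 rows.py 500 166.6 91.7 1.71
python3 -m handwheel '0 -0.15 0.05 0 0 0 0; 0.05 -0.3 0.15 0 0 0 0; 0.1 -0.4 0.25 0 0 0 0; 0.21 -0.44 0.29 0 0 0 0; 0.21 -0.44 0.29 0 0 0 0; 0.21 -0.44 0.29 0 0 0 0'
python3 rows.py 500 166.6 91.7 1.71
```

```text
t 10.95 pos [546.8 152.  120.8] rot [ 3.141 -0.     1.709] F [-0.9 -0.1 -2.7] w 59.6 ff 30.0
shift [ 0.209 -0.444  0.291] turn [ 0. -0. -0.]
time: 11.45
tool_pos: [500.9, 167.6, 92.1]
tcp_rot: [3.14, -0.0, 1.711]
contact_force: [0.6, 0.3, -3.4]
grip_width: 59.7
finger_force: 30.0
t 11.45 pos [500.9 167.6  92.1] rot [ 3.14  -0.     1.711] F [ 0.6  0.3 -3.4] w 59.7 ff 30.0
shift [-0.009 -0.01   0.004] turn [ 0. -0.  0.]
```

```bash
cat > chk.py <<'E'
import sys
from h import *
# project force on direction given (world deg) ; exit 1 if magnitude along axis > limit
o=bot.get_obs();f=o["contact_force"];c,s=np.cos(1.71),np.sin(1.71)
fx,fy=c*f[0]+s*f[1],-s*f[0]+c*f[1];p=o["tool_pos"]
print(round(o["time"],2),np.round(p,1),"rackF x %.1f y %.1f z %.1f"%(fx,fy,f[2]),"M",np.round(o["moment"],2))
lim=float(sys.argv[1]); sys.exit(abs(fx)>lim or abs(fy)>lim or abs(f[2]+3)>lim)
E
python3 -m handwheel '0.08 0 0 0 0 0 0; 0.14 0 0 0 0 0 0; 0.14 0 0 0 0 0 0; 0.14 0 0 0 0 0 0'>/dev/null; python3 chk.py 2.5 && 
python3 -m handwheel '0.01 0 0 0 0 0 0; 0.02 0 0 0 0 0 0; 0.02 0 0 0 0 0 0'>/dev/null; python3 chk.py 2.5 && 
python3 -m handwheel '0.01 0 0 0 0 0 0; 0.02 0 0 0 0 0 0; 0.02 0 0 0 0 0 0'>/dev/null; python3 chk.py 2.5 && 
python3 -m handwheel '0.01 0 0 0 0 0 0; 0.01 0 0 0 0 0 0; 0.01 0 0 0 0 0 0'>/dev/null; python3 chk.py 2.5 && 
python3 -m handwheel '0.01 0 0 0 0 0 0; 0.01 0 0 0 0 0 0; 0.01 0 0 0 0 0 0'>/dev/null; python3 chk.py 2.5 && 
python3 -m handwheel '0.01 0 0 0 0 0 0; 0.01 0 0 0 0 0 0; 0.01 0 0 0 0 0 0'>/dev/null; python3 chk.py 2.5 && 
python3 -m handwheel '0.01 0 0 0 0 0 0; 0.01 0 0 0 0 0 0; 0.01 0 0 0 0 0 0'>/dev/null; python3 chk.py 2.5
```

```text
11.78 [498.7 181.2  91.9] rackF x 0.5 y 0.3 z -3.5 M [-0.14  0.    0.03]
11.78 [498.7 181.2  91.9] rackF x 0.5 y 0.3 z -3.5 M [-0.14  0.    0.03]
11.78 [498.7 181.2  91.9] rackF x 0.5 y 0.3 z -3.5 M [-0.14  0.    0.03]
11.78 [498.7 181.2  91.9] rackF x 0.5 y 0.3 z -3.5 M [-0.14  0.    0.03]
11.78 [498.7 181.2  91.9] rackF x 0.5 y 0.3 z -3.5 M [-0.14  0.    0.03]
11.78 [498.7 181.2  91.9] rackF x 0.5 y 0.3 z -3.5 M [-0.14  0.    0.03]
11.78 [498.7 181.2  91.9] rackF x 0.5 y 0.3 z -3.5 M [-0.14  0.    0.03]False
False
False
False
False
False
False
```

```bash
sed -i 's/sys.exit(\(.*\))$/sys.exit(int(\1))/' chk.py
python3 -m handwheel '0.01 0 0 0 0 0 0; 0.02 0 0 0 0 0 0; 0.02 0 0 0 0 0 0'>/dev/null; python3 chk.py 2.5 && 
python3 -m handwheel '0.01 0 0 0 0 0 0; 0.02 0 0 0 0 0 0; 0.02 0 0 0 0 0 0'>/dev/null && python3 chk.py 2.5 && 
python3 -m handwheel '0.01 0 0 0 0 0 0; 0.01 0 0 0 0 0 0; 0.01 0 0 0 0 0 0'>/dev/null && python3 chk.py 2.5 && 
python3 -m handwheel '0.01 0 0 0 0 0 0; 0.01 0 0 0 0 0 0; 0.01 0 0 0 0 0 0'>/dev/null && python3 chk.py 2.5 && 
python3 -m handwheel '0.01 0 0 0 0 0 0; 0.01 0 0 0 0 0 0; 0.01 0 0 0 0 0 0'>/dev/null && python3 chk.py 2.5 && 
python3 -m handwheel '0.01 0 0 0 0 0 0; 0.01 0 0 0 0 0 0; 0.01 0 0 0 0 0 0'>/dev/null && python3 chk.py 2.5
```

```text
12.03 [498.2 182.8  91.8] rackF x 0.7 y 0.2 z -2.7 M [-0.06  0.04  0.06]
12.28 [497.8 184.8  91.7] rackF x -0.4 y -0.2 z -2.7 M [-0.06 -0.    0.  ]
12.53 [497.7 185.7  91.7] rackF x 0.5 y -0.0 z -2.1 M [-0.06  0.07 -0.01]
12.78 [497.5 186.7  91.7] rackF x -0.2 y -0.1 z -2.6 M [-0.08 -0.01 -0.05]
13.03 [497.4 187.7  91.7] rackF x 0.3 y -0.4 z -2.6 M [-0.08  0.02  0.01]
13.28 [497.3 188.3  91.8] rackF x -2.5 y 0.3 z -1.9 M [-0.66 -0.03  0.04]
```

Board contact felt at tool y ≈ 188.1, close to the vision estimate of 189.4. I'll back off 2.7 mm to mid-gap and slide toward the stud with force checks.

```bash
python3 -m handwheel '-0.027 0 0 0 0 0 0; -0.027 0.1 0 0 0 0 0; -0.027 0.2 0 0 0 0 0; -0.027 0.3 0 0 0 0 0; -0.027 0.38 0 0 0 0 0; -0.027 0.38 0 0 0 0 0'>/dev/null; python3 chk.py 2 &&
python3 -m handwheel '0 0.02 0 0 0 0 0; 0 0.05 0 0 0 0 0; 0 0.05 0 0 0 0 0'>/dev/null && python3 chk.py 2 && 
python3 -m handwheel '0 0.02 0 0 0 0 0; 0 0.05 0 0 0 0 0; 0 0.05 0 0 0 0 0'>/dev/null && python3 chk.py 2 && 
python3 -m handwheel '0 0.02 0 0 0 0 0; 0 0.04 0 0 0 0 0; 0 0.04 0 0 0 0 0'>/dev/null && python3 chk.py 2 && 
python3 -m handwheel '0 0.02 0 0 0 0 0; 0 0.04 0 0 0 0 0; 0 0.04 0 0 0 0 0'>/dev/null && python3 chk.py 2 && 
python3 -m handwheel '0 0.02 0 0 0 0 0; 0 0.04 0 0 0 0 0; 0 0.04 0 0 0 0 0'>/dev/null && python3 chk.py 2 && 
python3 -m handwheel '0 0.02 0 0 0 0 0; 0 0.04 0 0 0 0 0; 0 0.04 0 0 0 0 0'>/dev/null && python3 chk.py 2
```

```text
13.78 [536.7 191.4  91.7] rackF x 0.7 y 1.0 z -2.3 M [-0.07  0.03 -0.01]
14.03 [540.3 192.   91.7] rackF x -0.9 y 0.5 z -2.4 M [-0.08  0.08  0.05]
14.28 [545.7 192.7  91.8] rackF x 0.4 y 0.5 z -2.0 M [-0.06  0.03  0.  ]
14.53 [549.6 193.2  91.7] rackF x -1.0 y -0.7 z -2.2 M [-0.12  0.06 -0.  ]
14.78 [553.5 193.8  91.7] rackF x -0.8 y 0.6 z -2.2 M [-0.05  0.02 -0.02]
15.03 [557.5 194.3  91.7] rackF x 0.9 y -0.2 z -3.0 M [-0.08  0.08  0.  ]
15.28 [561.5 194.9  91.8] rackF x -0.1 y 0.5 z -2.3 M [-0.04 -0.   -0.04]
```

```bash
python3 -m handwheel '0 0.02 0 0 0 0 0; 0 0.04 0 0 0 0 0; 0 0.04 0 0 0 0 0'>/dev/null; python3 chk.py 2 && 
python3 -m handwheel '0 0.02 0 0 0 0 0; 0 0.04 0 0 0 0 0; 0 0.04 0 0 0 0 0'>/dev/null && python3 chk.py 2 && 
python3 -m handwheel '0 0.02 0 0 0 0 0; 0 0.04 0 0 0 0 0; 0 0.04 0 0 0 0 0'>/dev/null && python3 chk.py 2 && 
python3 -m handwheel '0 0.02 0 0 0 0 0; 0 0.04 0 0 0 0 0; 0 0.04 0 0 0 0 0'>/dev/null && python3 chk.py 2 && 
python3 -m handwheel '0 0.02 0 0 0 0 0; 0 0.03 0 0 0 0 0; 0 0.03 0 0 0 0 0'>/dev/null && python3 chk.py 2 && 
python3 -m handwheel '0 0.01 0 0 0 0 0; 0 0.015 0 0 0 0 0; 0 0.015 0 0 0 0 0'>/dev/null && python3 chk.py 2 && 
python3 -m handwheel '0 0.01 0 0 0 0 0; 0 0.015 0 0 0 0 0; 0 0.015 0 0 0 0 0'>/dev/null && python3 chk.py 2 && 
python3 -m handwheel '0 0.01 0 0 0 0 0; 0 0.015 0 0 0 0 0; 0 0.015 0 0 0 0 0'>/dev/null && python3 chk.py 2 && 
python3 -m handwheel '0 0.01 0 0 0 0 0; 0 0.01 0 0 0 0 0; 0 0.01 0 0 0 0 0'>/dev/null && python3 chk.py 2 && 
python3 -m handwheel '0 0.01 0 0 0 0 0; 0 0.01 0 0 0 0 0; 0 0.01 0 0 0 0 0'>/dev/null && python3 chk.py 2 && 
python3 -m handwheel '0 0.01 0 0 0 0 0; 0 0.01 0 0 0 0 0; 0 0.01 0 0 0 0 0'>/dev/null && python3 chk.py 2
```

```text
15.53 [565.4 195.4  91.7] rackF x 0.1 y 0.3 z -2.7 M [-0.08  0.05 -0.03]
15.78 [569.4 196.   91.8] rackF x -0.1 y -0.2 z -3.7 M [-0.08  0.07  0.02]
16.03 [573.4 196.6  91.8] rackF x 0.5 y 0.8 z -2.2 M [-0.09  0.07 -0.04]
16.28 [577.3 197.1  91.8] rackF x 1.0 y -0.0 z -2.2 M [-0.12  0.02  0.07]
16.53 [580.1 197.5  91.7] rackF x -0.0 y -0.8 z -3.2 M [-0.05  0.01  0.02]
16.78 [581.4 197.7  91.7] rackF x 0.5 y -0.7 z -2.7 M [-0.1   0.01  0.04]
17.03 [582.9 197.9  91.8] rackF x -0.3 y 0.6 z -2.4 M [-0.13 -0.02  0.01]
17.28 [584.4 198.1  91.8] rackF x 0.3 y 0.1 z -3.0 M [-0.15 -0.01 -0.04]
17.53 [585.3 198.2  91.7] rackF x 0.4 y -0.1 z -2.3 M [-0.16  0.    0.01]
17.78 [586.3 198.4  91.7] rackF x 0.0 y -0.1 z -3.2 M [-0.08  0.06 -0.01]
18.03 [587.3 198.5  91.7] rackF x -0.4 y -0.4 z -2.3 M [-0.12  0.04  0.03]
```

```bash
python3 -m handwheel '0 0.01 0 0 0 0 0; 0 0.01 0 0 0 0 0; 0 0.01 0 0 0 0 0'>/dev/null; python3 chk.py 2 && 
python3 -m handwheel '0 0.01 0 0 0 0 0; 0 0.01 0 0 0 0 0; 0 0.01 0 0 0 0 0'>/dev/null && python3 chk.py 2 && 
python3 -m handwheel '0 0.01 0 0 0 0 0; 0 0.01 0 0 0 0 0; 0 0.01 0 0 0 0 0'>/dev/null && python3 chk.py 2 && 
python3 -m handwheel '0 0.01 0 0 0 0 0; 0 0.01 0 0 0 0 0; 0 0.01 0 0 0 0 0'>/dev/null && python3 chk.py 2 && 
python3 -m handwheel '0 0.01 0 0 0 0 0; 0 0.01 0 0 0 0 0; 0 0.01 0 0 0 0 0'>/dev/null && python3 chk.py 2 && 
python3 -m handwheel '0 0.01 0 0 0 0 0; 0 0.01 0 0 0 0 0; 0 0.01 0 0 0 0 0'>/dev/null && python3 chk.py 2 && 
python3 -m handwheel '0 0.01 0 0 0 0 0; 0 0.01 0 0 0 0 0; 0 0.01 0 0 0 0 0'>/dev/null && python3 chk.py 2 && 
python3 -m handwheel '0 0.01 0 0 0 0 0; 0 0.01 0 0 0 0 0; 0 0.01 0 0 0 0 0'>/dev/null && python3 chk.py 2 && 
python3 -m handwheel '0 0.01 0 0 0 0 0; 0 0.01 0 0 0 0 0; 0 0.01 0 0 0 0 0'>/dev/null && python3 chk.py 2 && 
python3 -m handwheel '0 0.01 0 0 0 0 0; 0 0.01 0 0 0 0 0; 0 0.01 0 0 0 0 0'>/dev/null && python3 chk.py 2
```

```text
18.28 [588.3 198.7  91.7] rackF x 0.5 y 0.1 z -2.9 M [-0.05 -0.02  0.04]
18.53 [589.3 198.8  91.7] rackF x -0.6 y -0.4 z -2.5 M [-0.11  0.05  0.03]
18.78 [590.3 199.   91.7] rackF x -0.9 y -0.0 z -2.6 M [-0.13  0.07  0.03]
19.03 [591.3 199.1  91.7] rackF x 0.6 y -0.2 z -2.3 M [-0.1   0.03 -0.07]
19.28 [592.2 199.2  91.7] rackF x 0.6 y -0.1 z -2.3 M [-0.12  0.04  0.04]
19.53 [593.3 199.4  91.8] rackF x -0.1 y 0.4 z -2.3 M [-0.1   0.08  0.01]
19.78 [594.2 199.5  91.8] rackF x -0.3 y -0.6 z -3.0 M [-0.06  0.02  0.02]
20.03 [595.1 199.6  91.7] rackF x -0.5 y 0.7 z -3.0 M [-0.05  0.07  0.07]
20.28 [595.4 199.7  91.6] rackF x 0.5 y 3.7 z -1.1 M [-0.15  0.72  0.18]
```

Closed end felt at tool x ≈ 595.2. I'll back off 1.5 mm to centre the stud in the notch, then let the caddy down.

```bash
python3 -m handwheel '0 -0.015 0 0 0 0 0; 0 -0.025 0 0 0 0 0; 0 -0.025 0 0 0 0 0'>/dev/null; python3 chk.py 2 && 
python3 -m handwheel '0 0 0.01 0 0 0 0; 0 0 0.02 0 0 0 0; 0 0 0.02 0 0 0 0'>/dev/null && python3 chk.py 2 && 
python3 -m handwheel '0 0 0.01 0 0 0 0; 0 0 0.02 0 0 0 0; 0 0 0.02 0 0 0 0'>/dev/null && python3 chk.py 2 && 
python3 -m handwheel '0 0 0.01 0 0 0 0; 0 0 0.02 0 0 0 0; 0 0 0.02 0 0 0 0'>/dev/null && python3 chk.py 2 && 
python3 -m handwheel '0 0 0.01 0 0 0 0; 0 0 0.02 0 0 0 0; 0 0 0.02 0 0 0 0'>/dev/null && python3 chk.py 2 && 
python3 -m handwheel '0 0 0.01 0 0 0 0; 0 0 0.01 0 0 0 0; 0 0 0.01 0 0 0 0'>/dev/null && python3 chk.py 2 && 
python3 -m handwheel '0 0 0.01 0 0 0 0; 0 0 0.01 0 0 0 0; 0 0 0.01 0 0 0 0'>/dev/null && python3 chk.py 2 && 
python3 -m handwheel '0 0 0.005 0 0 0 0; 0 0 0.005 0 0 0 0; 0 0 0.005 0 0 0 0'>/dev/null && python3 chk.py 2 && 
python3 -m handwheel '0 0 0.005 0 0 0 0; 0 0 0.005 0 0 0 0; 0 0 0.005 0 0 0 0'>/dev/null && python3 chk.py 2 && 
python3 -m handwheel '0 0 0.005 0 0 0 0; 0 0 0.005 0 0 0 0; 0 0 0.005 0 0 0 0'>/dev/null && python3 chk.py 2
```

```text
20.53 [594.1 199.5  91.9] rackF x -0.4 y -0.2 z -2.2 M [-0.1   0.04 -0.01]
20.78 [593.7 199.4  89.5] rackF x 0.1 y -0.7 z -2.8 M [-0.1   0.13  0.03]
21.03 [593.6 199.4  87.4] rackF x 0.6 y -0.3 z -1.9 M [-0.16  0.04  0.01]
21.28 [593.6 199.4  85.5] rackF x -0.4 y 0.2 z -2.7 M [-0.12 -0.    0.02]
21.53 [593.6 199.4  83.5] rackF x 0.6 y 0.2 z -3.3 M [-0.11  0.02 -0.01]
21.78 [593.7 199.4  82.7] rackF x -0.4 y -0.3 z -3.3 M [-0.13 -0.02  0.01]
22.03 [593.7 199.4  81.7] rackF x -0.5 y -0.6 z -2.4 M [-0.12 -0.01 -0.01]
22.28 [593.7 199.4  81.2] rackF x 0.4 y 0.7 z -2.7 M [-0.11  0.02 -0.01]
22.53 [593.8 199.5  80.9] rackF x 0.2 y 0.2 z -1.5 M [-0.08  0.08  0.02]
22.78 [593.8 199.5  80.6] rackF x -1.4 y 0.5 z 1.1 M [0.04 0.21 0.04]
```

```bash
python3 -m handwheel '0 0 0 0 0 0 0.3; 0 0 0 0 0 0 0.4; 0 0 0 0 0 0 0.5; 0 0 0 0 0 0 0.6; 0 0 0 0 0 0 0.7; 0 0 0 0 0 0 0.7; 0 0 0 0 0 0 0.7; 0 0 0 0 0 0 0.7'
python3 -m handwheel '0 0 -0.1 0 0 0 0.7; 0 0 -0.2 0 0 0 0.7; 0 0 -0.4 0 0 0 0.7; 0 0 -0.6 0 0 0 0.7; 0 0 -0.9 0 0 0 0.7; 0 0 -0.9 0 0 0 0.7'
python3 -m handwheel '0 0 -0.3 0 0 0 0.7; -0.2 0 -0.6 0 0 0 0.7; -0.5 0 -0.6 0 0 0 0.7; -0.8 0 -0.6 0 0 0 0.7; -1 0 -0.6 0 0 0 0.7; -1 0 -0.6 0 0 0 0.7; -1 0 -0.6 0 0 0 0.7; -1 0 -0.6 0 0 0 0.7' | head -2
python3 - <<'E'
from fit import *
s=viewer.capture("side")
for r in viewer.cut_out("caddy",s): print(np.round(r["centre"]),r["pixels"].sum(),round(r["score"],2))
f=cv2.resize(s["frame"][70:220,110:270],None,fx=4,fy=4,interpolation=cv2.INTER_CUBIC)
h=np.round((proj(s,tf(CAD[0],[593.7,199.5,1.71,50]))-[110,70]+.5)*4).astype(int)
for q in h: cv2.circle(f,q.tolist(),3,(255,255,0),1)
cv2.imwrite("pics/end.png",f[:,:,::-1])
E
```

```text
time: 23.45
tool_pos: [593.7, 199.4, 80.2]
tcp_rot: [3.141, -0.0, 1.71]
contact_force: [0.4, -0.5, 0.7]
grip_width: 77.9
finger_force: 0.0
time: 23.95
tool_pos: [596.9, 200.2, 177.9]
tcp_rot: [3.13, -0.001, 1.71]
contact_force: [1.0, 0.6, 0.6]
grip_width: 77.7
finger_force: 0.0
time: 24.62
tool_pos: [607.5, 101.0, 230.8]
[155. 244.] 1879 0.77
[191. 145.] 1369 0.68
```

View pics/end.png

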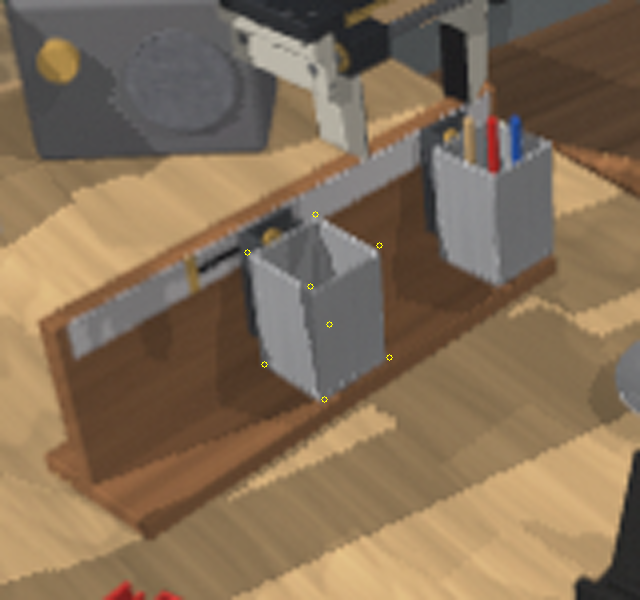

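The caddy hangs upright on the stud: the brass head shows at crop (272,237) in front of the dark bracket, and the box corners match the predicted hung pose to about 1 px. The gripper is well clear.

```bash
python3 -m handwheel '0 0 0 0 0 0 0.7; 0 0 0 0 0 0 0.7; 0 0 0 0 0 0 0.7; 0 0 0 0 0 0 0.7' | head -2; python3 -c "
from plant import bot
print(bot.close_job())"
```

```text
time: 25.05
tool_pos: [607.5, 100.8, 230.2]
the job is handed in; nothing more can be done
None
```

The caddy is hanging on the free brass stud with the stud up in the notch, released and with the gripper clear; I handed the job in at about 25 s (no verdict was returned).

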